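Gauge the contact gap of an edge connector on the indexing table

ROBOT

A 6-joint arm with a two-finger parallel gripper is mounted at the origin on the work surface. World frame = base frame: x ahead of the robot, y to its left, z up, the work surface at z = 0. Lengths are in m, angles in rad, forces in N, time in s.
With the tool pointing down it reaches from about 0.375 to 0.75 m from the base axis. Payload 9 kg.
Tool frame: the origin (TCP) lies between the finger pads; the fingertips stand 14 mm ahead of it and the grasp point (between the pads) lies 5 mm behind it; x points along the fingers, y is the direction in which the jaws open and shut, and the axes are right-handed (so a half turn about x gives the same grasp; the last joint's range is limited). The gripper opens to 85 mm and grips with 20 to 120 N. Pads are 22 mm wide; open, the fingers measure 114 mm over their backs; the gripper's body (76 mm by 85 mm) begins 54 mm behind the grasp point. The pads swing forward as they close: fully open they stand 13 mm farther back than shut.
Start: joints at [-0.218, 0.104, 0.097, 1.564, 0, 1.353], TCP at [0.6, 0, 0.218] pointing down, gripper open.
Joint ranges: [-2.99, 2.99], [-0.84, 1.86], [-1.1, 1.16], [-1.84, 2.11], [-1.51, 1.56], [-3.14, 3.14]. Speed limits (rad/s): [2.22, 2.22, 2.57, 3.14, 3.14, 3.14].

INTERFACE

Orientations are given as a unit quaternion [w, x, y, z].
In Python, from plant import ctrl gives the robot as it stands.
- The arm moves only by the shell command python3 -m handwheel 'ROWS' [FORCE]. ROWS is JSON, one flat list of numbers, 7 for each row, row after row: the shift along the tool's x, y, z as a fraction of full scale, then the turn, a rotation vector about the tool's x, y, z as a fraction of full scale, then the opening, from 0 (shut) to 1 (fully open). In form: [tx, ty, tz, ax, ay, az, claw, tx, ty, tz, ax, ay, az, claw, ...]. A call has 1 to 10 rows; each row is the pose to reach, as a shift and turn from the pose commanded when the call began, along the tool's axes at that moment; what a row does not reach only later rows make up. Full scale, the value 1, is 0.15 m for a shift and pi/2 rad for a turn. A row lasts 1/12 s, in which the tool goes at most 41.7 mm and 7.16 degrees, less where a joint would pass 70% of its speed; a pose out of reach is approached as far as the arm can. A call with a number of a shift or a turn outside -1 to 1 is refused whole. A call with a gripper value outside its range is refused whole. The fingers move at their own pace and stop on an object; FORCE is the grip in N (left out, the last holds). Time passes only in rows, so rows that repeat a pose let the fingers close. It gives the time, the measured TCP pose, the force and the opening at its end, in the units of the state.
- ctrl.sense(): the state, without advancing time (a new reading comes with each control period).
- ctrl.get_image(name): name is "scene" or "side" or "wrist"; returns a dict with "color" (480x640x3 uint8, red, green, blue), "fx", "fy", "cx", "cy" (pixels), "eye" and "rotation" of the camera in the world. Camera axes: x right, y down, z forward; pixel columns grow to the right and rows downward; lengths in m; the calibration is good to about 2 mm. A picture is of the moment at which its call begins. There is no depth.
- ctrl.finish_job(): hands the job in, once; it reports no verdict.
The state is a dict: "time_s": time; "qpos": joint angles; "joint_vel": joint speeds; "joint_efforts": joint torques, N m; "tool_pos": TCP position; "tool_rot": TCP orientation; "contact_force": force on the tool from outside, world axes, zero at the start; "wrist_torque": the same for the moment, N m; "grip_width": finger opening in m.
Only numpy, scipy, OpenCV 4.12 (cv2) and the standard library are available. Lean on these libraries where they do the work, as an engineer would, in place of code of your own. Each camera call takes 0.05 s, during which the arm holds its last target.

TASK

Turn the indexing table counter-clockwise (seen from above) by its orange post, one click, so that the blue socket with the copper plates sits at the red pointer. Then take the yellow-handled taper feeler out of the rack and slide its blade straight down between the two copper plates until it drags snugly, without forcing the plates wide apart, and finish holding it upright at that depth, still in the gripper. Leave the other feelers and everything else on the bench where they are.

Things in the scene. Friction and masses are not known exactly. Their poses are not given: they have to be found in the camera images.
- table_axis (a point): Centre of the indexing table's top: aluminium disc, 210 mm across, top 34 mm above the bench, on a fixed round grey base 224 mm across. Frame of the base: z is the turning axis, -x points to the red index pointer on the rim (roughly to the robot). On the disc, 75 mm out, 60 degrees apart: black connector (22 mm high with pins), blue socket, white connector (22 mm high).
- turntable (a joint): Table angle, rad, growing counter-clockwise from above. Sprung clicks at 0, 1.047, 2.094; end stops -0.2 and 2.3. Starts in click 0; at 1.047 the blue socket is at the pointer. Let go within 0.3 rad of a click it pulls itself in, to about 0.03 rad. About 4 N at the post carry it over the hump between clicks.
- post_top (a point): Centre of the top of the orange turning post: pin 14 mm across standing 50 mm above the disc (top 84 mm above the bench), 80 mm from the axis; foot collar 22 mm across, 4 mm high. At table angle q it is at azimuth q - 60 degrees about the axis, counter-clockwise from table_axis +x, so it ends on the side away from the pointer.
- socket: Blue socket, 56 mm (x, radially outward) x 34 mm (y), origin under its middle on the disc, 75 mm from the axis. It carries two upright copper plates, 28 mm long along y, faces square to x. The socket floats 5 mm either way along x on a soft spring (250 N/m), so it centres itself on a blade. It starts 60 degrees clockwise (from above) of the pointer.
- gap_mouth (a point): Middle of the throat between the copper plates, where the flared lips end and the parallel gap begins: 50 mm above the socket's origin, 84 mm above the bench, same axes as the socket. The gap is 3.5 mm wide at rest and goes 40 mm down from here. Above it the lips flare outward at 35 degrees, 8 mm high, to a mouth about 15 mm wide.
- sprung_plate (a joint): How far the sprung copper plate is pushed out along the socket's +x, m: 0 at rest, stop at 0.0045. Spring 4 N per mm with 2 N preload. A snug blade makes it read about 0.0012 (0.0005 to 0.0023 is good); above 0.003 the plates are forced and the socket is spoilt.
- fixed_plate: Copper plate on the -x side of the gap, fixed to the socket, origin and axes as the socket's. A centred feeler first touches both plates with its tip 13 mm below gap_mouth, then drags more and more as it spreads them, about 0.1 mm per mm: snug at 28 mm (23 to 34 is good), forced beyond 40. Pushing down through 23, 28, 34 mm takes about 4, 6, 9 N.
- sprung_copper: Copper plate on the +x side of the gap; origin and axes as the socket's at rest, moves with joint sprung_plate.
- feeler_yellow: Taper feeler, 98 mm, about 80 g, blade down in the rack. Origin: middle of the blade's tip; z up to the handle, x across thickness, y across width. Steel blade 20 mm wide, 2 mm thick at the tip growing evenly to 7 mm at 44 mm, then 7 mm. Yellow handle from 56 to 98 mm, 18 mm (x) by 30 mm (y). Symmetric: fits either way round.
- feeler_red: The same feeler with red handle, in the rack; leave it.
- feeler_white: The same feeler with white handle, in the rack; leave it.
- rack: Grey rack fixed to the bench, 60 x 190 x 60 mm, origin under its centre, z up. Three slots in a row along its y at -55, 0 and +55 mm; the feelers stand in them in any order, their x along the rack's x, tips 4 mm above the bench, handles resting on the rack's top 60 mm above the bench. Lift a feeler 60 mm to clear it.
- hard_drive: Aluminium disk drive with green board, 146 x 101 x 24 mm, loose bystander.
- module_board: Brass-coloured module with black chip, 85 x 70 x 11 mm, loose bystander.
- inverter_board: Green circuit strip, 110 x 30 x 16 mm, loose bystander.
- screwdriver: Red-handled screwdriver, 170 mm, loose bystander.
- flux_jar: Small jar, 48 mm across, 50 mm high, loose bystander.
Mind the look-alikes: they are no part of the job. What is shaped like the feeler_yellow but pink or purple is not meant. What is shaped like the part that bears table_axis but purple is not meant.

How it is judged:
By the outcome, as a careful person would: the job done as asked, in the order asked, and still so for the second after the job is handed in, while the arm keeps its last pose, push and grip.
It also fails if it takes over 64 s, if anything falls off the work surface, if the arm or the gripper's body presses on something with over 40 N, if the wrist force passes 120 N, or if a joint passes its speed limit or range.

## Working session

There is one attempt and no reset: what is moved stays moved. The work goes in short steps, Python scripts to look and compute and a shell command to move; the robot and the scene stay as the last step left them, time stands still between calls to the robot, and variables do not carry over. Pictures are saved under pics/ and viewed, and the job is handed in when it is done.

```bash
ls; mkdir -p pics; python3 - <<'E'
from plant import ctrl
import cv2
print(ctrl.sense())
for n in ["scene","side","wrist"]:
    im=ctrl.get_image(n); cv2.imwrite(f"pics/{n}0.png",im["color"][:,:,::-1])
    print(n,im["fx"],im["cx"],im["cy"],im["eye"],im["rotation"])
E
```

```text
pics
{'time_s': 0.0, 'qpos': array([-2.17698033e-01,  1.04708975e-01,  9.64312182e-02,  1.56390967e+00,
        3.63225748e-06,  1.35311056e+00]), 'joint_vel': array([ 0.00102191,  0.00219783,  0.00108694,  0.00202206,  0.00198368,
       -0.00024092]), 'joint_efforts': array([ 7.03431251e-04, -5.56934094e+01,  5.03644359e+01,  1.70058967e-02,
       -2.22691165e-04, -8.28643181e-07]), 'tool_pos': array([5.99629560e-01, 9.38359729e-05, 2.16995743e-01]), 'tool_rot': array([ 0.49958144,  0.49973957,  0.50041218, -0.50026632]), 'contact_force': array([ 0.09372407, -0.95825674,  0.85251087]), 'wrist_torque': array([0.04704774, 0.03110084, 0.00861297]), 'grip_width': 0.08544283147218527}
scene 445.6021813677241 317.485406103207 237.4151519852723 [ 1.13095282 -0.61127382  0.73093778] [-0.41815154  0.8265631   0.33586496 -0.170697  ]
side 498.1103260608806 328.77721855023725 237.06499583638262 [ 0.07558671 -0.75663268  0.87250383] [-0.39054565  0.88380917 -0.2360881   0.10304301]
wrist 361.43412212403695 318.90436487294045 240.38119202647053 [0.60061643 0.08109064 0.37439509] [ 1.57751725e-01  9.87478735e-01 -9.72894188e-05 -3.61936996e-04]
```

View pics/scene0.png

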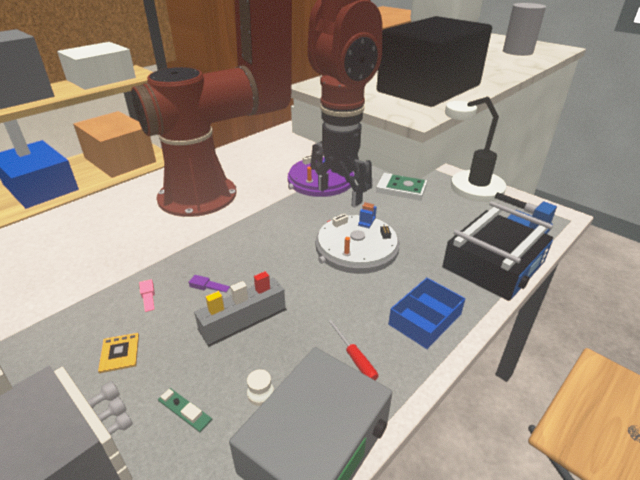

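View pics/side0.png

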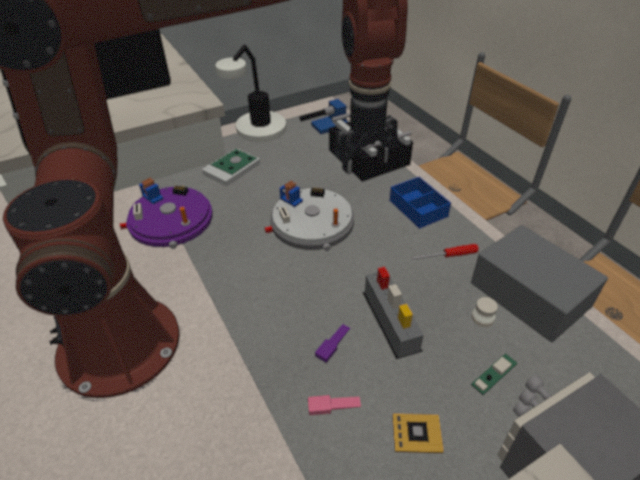

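View pics/wrist0.png

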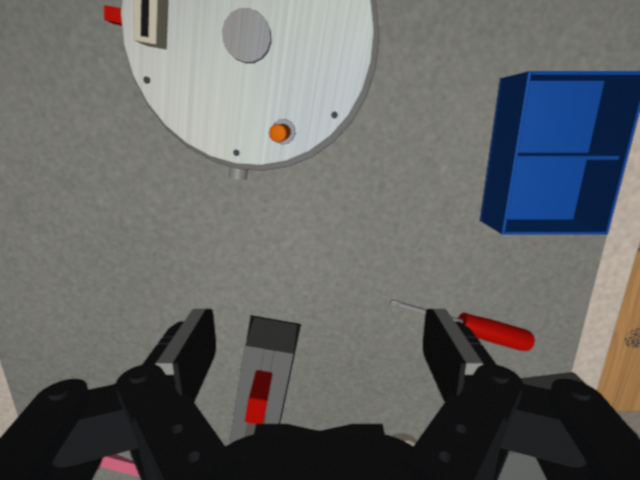

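```bash
cat > h.py <<'E'
from plant import ctrl
import cv2, numpy as np
from scipy.spatial.transform import Rotation as R
def q2R(q): return R.from_quat([q[1],q[2],q[3],q[0]]).as_matrix()
def snap(n,name=None):
    im=ctrl.get_image(n)
    im["bgr"]=np.ascontiguousarray(im["color"][:,:,::-1]); im["R"]=q2R(im["rotation"])
    if name: cv2.imwrite(f"pics/{name}.png",im["bgr"])
    return im
def ray(im,u,v): 
    return im["R"]@np.array([(u-im["cx"])/im["fx"],(v-im["cy"])/im["fy"],1])
def onz(im,u,v,z):
    d=ray(im,u,v); e=np.array(im["eye"]); return e+d*(z-e[2])/d[2]
def proj(im,p):
    c=im["R"].T@(np.array(p)-im["eye"]); return np.array([im["fx"]*c[0]/c[2]+im["cx"],im["fy"]*c[1]/c[2]+im["cy"]])
def blobs(im,lo,hi,amin=30):
    hsv=cv2.cvtColor(im["bgr"],cv2.COLOR_BGR2HSV)
    m=cv2.inRange(hsv,np.array(lo),np.array(hi))
    n,l,s,c=cv2.connectedComponentsWithStats(m)
    return [(c[i].round(1),s[i]) for i in range(1,n) if s[i][4]>=amin],l
E
python3 - <<'E'
from h import *
im=snap("wrist"); 
print("post",[ (c,s[4],onz(im,*c,.084).round(4)) for c,s in blobs(im,(8,150,120),(20,255,255))[0]])
print("red",[ (c,s,onz(im,*c,.1).round(4)) for c,s in blobs(im,(0,150,80),(6,255,255))[0]])
print("hub",onz(im,246.5,35,.034))
for n in["scene","side"]:
    im=snap(n)
    print(n,"yel",[ (c,s,onz(im,*c,.09).round(4)) for c,s in blobs(im,(22,150,100),(32,255,255))[0]])
    print("or",[ (c,s,onz(im,*c,.07).round(4)) for c,s in blobs(im,(5,150,120),(18,255,255),20)[0]])
    print("red",[ (c,s,onz(im,*c,.08).round(4)) for c,s in blobs(im,(0,170,120),(4,255,255),20)[0]])
    cv2.imwrite(f"pics/{n}z.png",cv2.resize(im["bgr"][150:360,190:460] if n=="scene" else im["bgr"][150:370,230:470],None,fx=2.7,fy=2.7,interpolation=cv2.INTER_CUBIC))
E
```

```text
post [(array([277.8, 132.7]), np.int32(224), array([0.5688, 0.0732, 0.084 ]))]
red [(array([112.1,  14.3]), array([104,   5,  17,  20, 264], dtype=int32), array([0.4633, 0.1489, 0.1   ])), (array([499.5, 332.7]), array([ 463,  313,   72,   38, 1394], dtype=int32), array([ 0.7579, -0.0937,  0.1   ])), (array([255.6, 409.8]), array([245, 394,  22,  30, 500], dtype=int32), array([ 0.5406, -0.1773,  0.1   ]))]
hub [0.53997588 0.15008687 0.034     ]
scene yel [(array([214.5, 301.2]), array([206, 291,  17,  23, 182], dtype=int32), array([ 0.5241, -0.2899,  0.09  ])), (array([118.3, 355.9]), array([100, 334,  37,  36, 421], dtype=int32), array([ 0.5157, -0.4906,  0.09  ]))]
or [(array([308.8, 173.1]), array([308, 167,   3,  13,  33], dtype=int32), array([0.2465, 0.2562, 0.07  ])), (array([346.8, 244.7]), array([345, 237,   5,  16,  53], dtype=int32), array([0.5749, 0.0609, 0.07  ]))]
red [(array([260.9, 276. ]), array([255, 272,  13,   9,  68], dtype=int32), array([ 0.5227, -0.1674,  0.08  ])), (array([361.3, 361.1]), array([347, 345,  30,  33, 374], dtype=int32), array([ 0.8292, -0.1905,  0.08  ]))]
side yel [(array([405.5, 313.2]), array([399, 305,  13,  22, 135], dtype=int32), array([ 0.5217, -0.2835,  0.09  ]))]
or []
red [(array([461.7, 249. ]), array([446, 245,  32,   9, 175], dtype=int32), array([ 0.7512, -0.1899,  0.08  ])), (array([383.2, 272.2]), array([379, 268,  10,  10,  61], dtype=int32), array([ 0.5532, -0.1605,  0.08  ]))]
```

View pics/sidez.png

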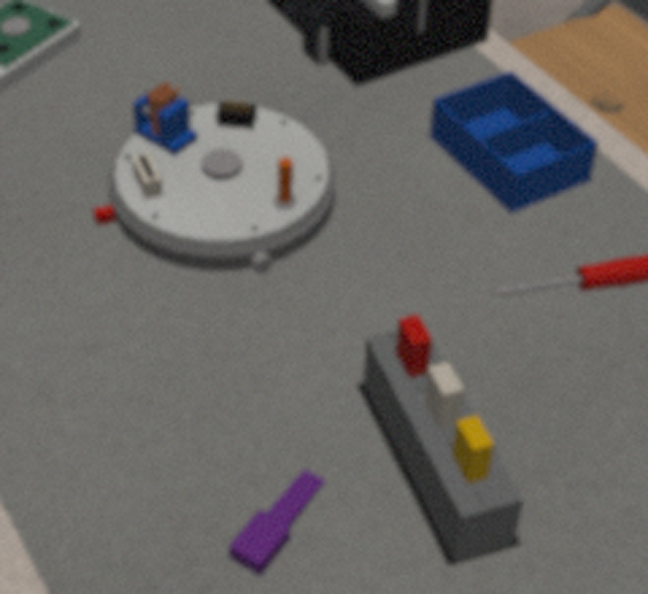

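View pics/scenez.png

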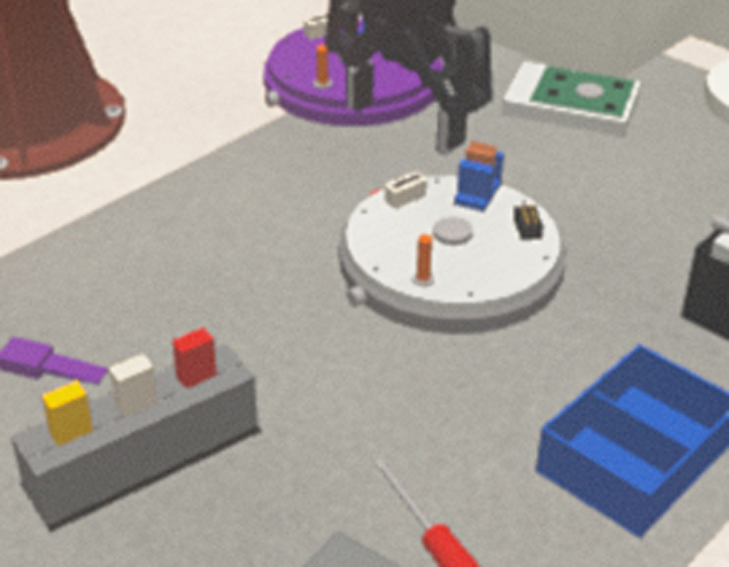

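```bash
python3 - <<'E'
from h import *
s=ctrl.sense(); print(q2R(s["tool_rot"]).round(3))
E
python3 -m handwheel '[-0.1,0,0.2,0,0,0,1, -0.2,0,0.4,0,0,0,1, -0.2,0,0.4,0,0,0,1, -0.2,0,0.4,0,0,0,1]' | cut -c1-600
python3 - <<'E'
from h import *
s=ctrl.sense(); print(s["time_s"],s["tool_pos"])
im=snap("wrist","w1")
E
```

```text
[[-0.  1.  0.]
 [ 0.  0. -1.]
 [-1. -0. -0.]]
time_s: 0.63
tool_pos: [0.6004, -0.0614, 0.2485]
tool_rot: [0.5, 0.501, 0.499, -0.5]
contact_force: [0.0, 0.1, -0.5]
grip_width: 0.0854
0.6333 [ 0.60040881 -0.06137629  0.24852883]
```

View pics/w1.png

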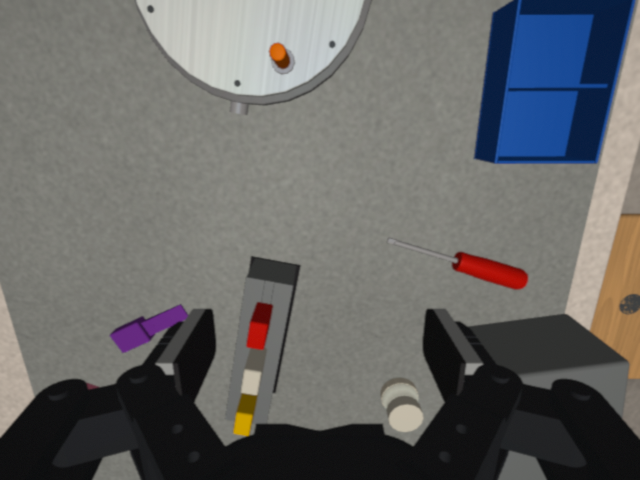

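```bash
python3 - <<'E'
from h import *
im=snap("wrist")
for nm,lo,hi in [("yel top",(20,150,170),(32,255,255)),("red top",(0,150,160),(6,255,255)),("post",(8,150,120),(20,255,255)),("redall",(0,150,60),(6,255,255)),("yelall",(20,150,60),(32,255,255))]:
    B,l=blobs(im,lo,hi)
    for c,s in B:
        m=(l==l[int(c[1]),int(c[0])]).astype(np.uint8)
        r=cv2.minAreaRect(cv2.findNonZero(m))
        bx=cv2.boxPoints(r)
        print(nm,c,s[4],onz(im,*c,.102).round(4),[onz(im,*p,.102)[:2].round(4).tolist() for p in bx])
cv2.imwrite("pics/w1z.png",cv2.resize(im["bgr"][250:450,200:320],None,fx=4,fy=3,interpolation=cv2.INTER_CUBIC))
E
python3 -m handwheel '[-0.1,0,-0.3,0,0,0,1, -0.1,0,-0.5,0,0,0,1, -0.1,0,-0.7,0,0,0,1,-0.1,0,-0.95,0,0,0,1, -0.1,0,-0.95,0,0,0,1, -0.1,0,-0.95,0,0,0,1]' 
python3 - <<'E'
from h import *
im=snap("wrist","w2")
E
```

```text
yel top [242.3 425.3] 315 [ 0.5195 -0.2849  0.102 ] [[0.5089, -0.2976], [0.5146, -0.2696], [0.5301, -0.2729], [0.5246, -0.301]]
red top [493.3 274.6] 757 [ 0.7598 -0.1118  0.102 ] [[0.7284, -0.1067], [0.7305, -0.0959], [0.7924, -0.1172], [0.791, -0.1284]]
red top [256.8 336.9] 397 [ 0.5408 -0.1768  0.102 ] [[0.5302, -0.1891], [0.5358, -0.1622], [0.551, -0.1651], [0.5458, -0.1921]]
post [278.3  53.4] 224 [0.5706 0.0698 0.102 ] [[0.5621, 0.0701], [0.5706, 0.0775], [0.579, 0.0698], [0.5704, 0.0622]]
redall [491.5 272.3] 1450 [ 0.7579 -0.1095  0.102 ] [[0.7215, -0.1081], [0.7248, -0.0889], [0.7933, -0.1106], [0.7913, -0.1306]]
redall [259.2 327.8] 803 [ 0.5436 -0.1667  0.102 ] [[0.529, -0.1892], [0.5406, -0.1399], [0.5574, -0.1437], [0.5464, -0.1933]]
yelall [244.6 416.3] 663 [ 0.5227 -0.2729  0.102 ] [[0.5076, -0.2977], [0.52, -0.2446], [0.5367, -0.2488], [0.525, -0.3023]]
time_s: 1.23
tool_pos: [0.5993, 0.0855, 0.2622]
tool_rot: [0.501, 0.499, 0.501, -0.499]
contact_force: [-0.6, -1.4, -0.7]
grip_width: 0.0853
```

View pics/w1z.png

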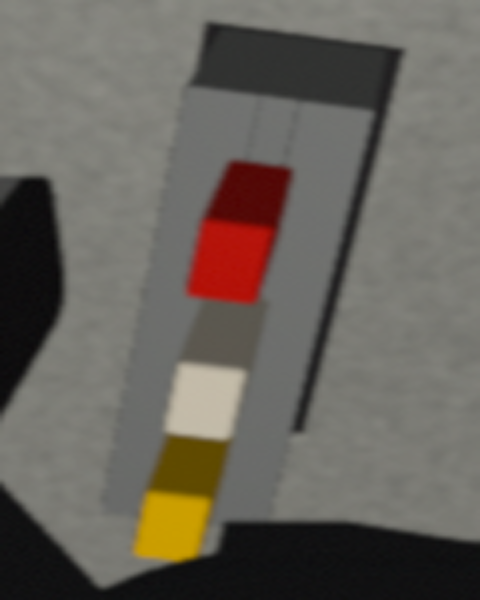

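View pics/w2.png

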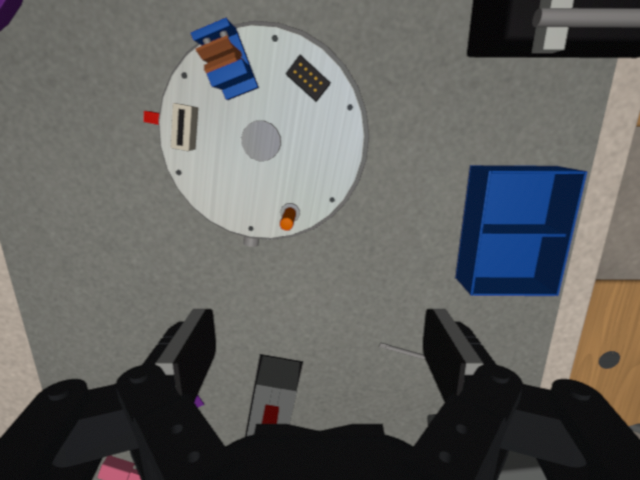

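```bash
python3 - <<'E'
from h import *
from scipy.optimize import least_squares
im=snap("wrist")
hsv=cv2.cvtColor(im["bgr"],cv2.COLOR_BGR2HSV)
m=cv2.inRange(hsv,(60,0,165),(110,60,255)); m[260:]=0; m[:,400:]=0;m[:,:150]=0
m=cv2.morphologyEx(m,cv2.MORPH_OPEN,np.ones((3,3)))
c=max(cv2.findContours(m,0,2)[0],key=cv2.contourArea); hl=cv2.convexHull(c)[:,0]
P=np.array([onz(im,*p,.034)[:2] for p in hl])
f=least_squares(lambda x:np.hypot(P[:,0]-x[0],P[:,1]-x[1])-x[2],[.54,.15,.1],loss="soft_l1",f_scale=.001)
print("axis",f.x,np.abs(f.fun).max(),len(P)); A=f.x[:2]
print("hub",onz(im,261,140.5,.034))
for nm,lo,hi,z in [("post",(8,150,150),(20,255,255),.084),("ptr",(0,150,120),(6,255,255),.03),("blue",(100,120,60),(125,255,255),.05)]:
    for c,s in blobs(im,lo,hi)[0]:
        p=onz(im,*c,z); d=p[:2]-A; print(nm,c,s[4],p.round(4),np.hypot(*d).round(4),np.degrees(np.arctan2(d[1],d[0])).round(1))
cv2.imwrite("pics/w2z.png",cv2.resize(im["bgr"][10:250,140:380],None,fx=2.5,fy=2.5,interpolation=cv2.INTER_CUBIC))
E
```

```text
axis [0.56669812 0.15931444 0.08170399] 0.019081849041508683 33
hub [0.54047241 0.14664407 0.034     ]
post [285.8 222.3] 122 [0.5684 0.0732 0.084 ] 0.0861 -88.8
ptr [150.1 115.9] 167 [0.428  0.1704 0.03  ] 0.1392 175.4
blue [227.4  60. ] 1980 [0.5153 0.2192 0.05  ] 0.0789 130.7
blue [512.3 228.4] 12286 [0.8061 0.0578 0.05  ] 0.26 -23.0
blue [559.1 198.9] 30 [0.8492 0.0897 0.05  ] 0.2909 -13.8
blue [561.5 219.3] 65 [0.8563 0.0679 0.05  ] 0.3037 -17.5
```

View pics/w2z.png

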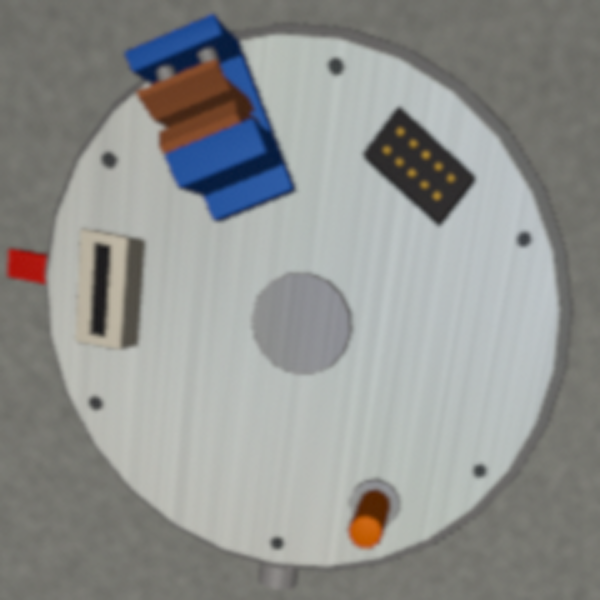

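```bash
python3 -m handwheel '[0.2,-0.1,0.06,-0.07,0,0,1, 0.4,-0.2,0.06,-0.15,0,0,1, 0.6,-0.21,0.06,-0.22,0,0,1,0.8,-0.21,0.06,-0.22,0,0,1,0.85,-0.21,0.06,-0.22,0,0,1,0.85,-0.21,0.06,-0.22,0,0,1,0.85,-0.21,0.06,-0.22,0,0,0.7]'; python3 - <<'E'
from h import *
s=ctrl.sense(); print(s["time_s"],s["tool_pos"],q2R(s["tool_rot"]).round(3))
im=snap("wrist","w3");im=snap("side","s3")
E
```

```text
time_s: 1.92
tool_pos: [0.5688, 0.0729, 0.1363]
tool_rot: [0.578, 0.407, 0.578, -0.407]
contact_force: [0.4, -0.3, 1.0]
grip_width: 0.0753
1.9167 [0.5688334  0.07293438 0.13632274] [[ 0.     0.941  0.337]
 [-0.     0.337 -0.941]
 [-1.     0.     0.   ]]
```

View pics/w3.png

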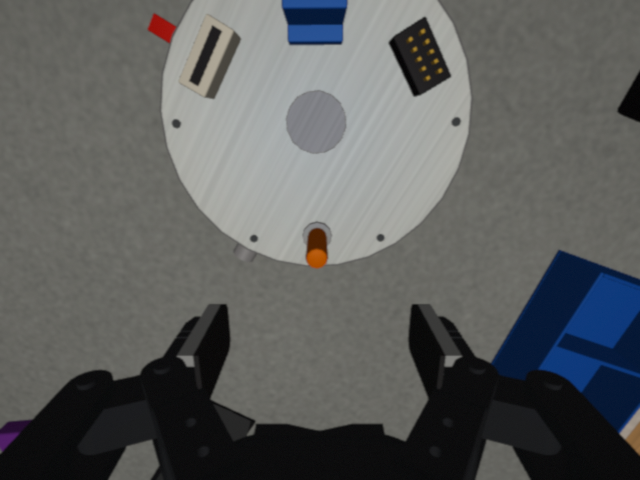

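```bash
python3 - <<'E'
from h import *
im=snap("wrist")
for c,s in blobs(im,(8,150,150),(20,255,255))[0]: print(c,onz(im,*c,.084))
print(onz(im,316.5,121.5,.034))
E
python3 -m handwheel '[0.2,0,0,0,0,0,0.5, 0.35,0,0,0,0,0,0.3, 0.45,0,0,0,0,0,0.3,0.47,0,0,0,0,0,0.3,0.47,0,0,0,0,0,0.3,0.47,0,0,0,0,0,0.3,0.47,0,0,0,0,0,0.3]'; python3 - <<'E'
from h import *
im=snap("wrist","w4");im=snap("side","s4")
E
```

```text
[314.5 257.1] [0.56835864 0.07299741 0.084     ]
[0.54242778 0.14901184 0.034     ]
time_s: 2.65
tool_pos: [0.5699, 0.0734, 0.0669]
tool_rot: [0.579, 0.407, 0.578, -0.406]
contact_force: [-0.9, 0.3, 1.0]
grip_width: 0.0258
```

View pics/w4.png

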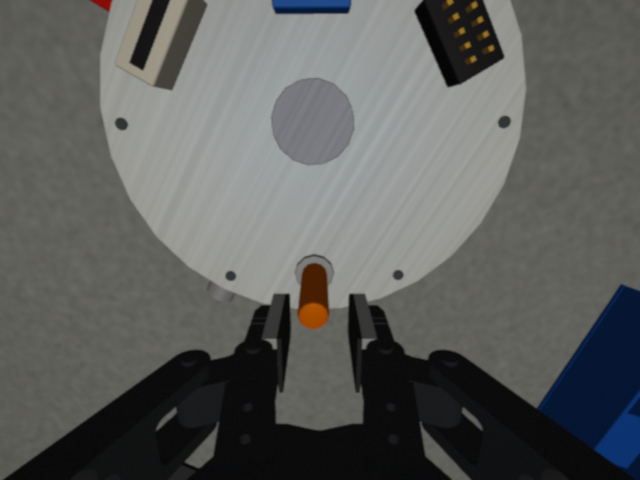

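View pics/s4.png

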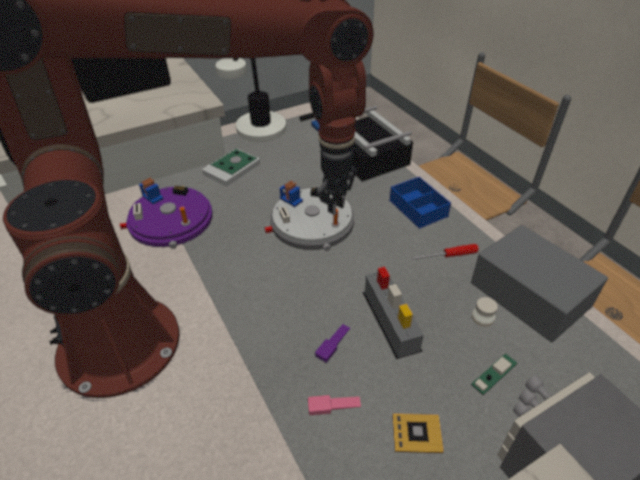

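```bash
python3 - <<'E'
from h import *
im=snap("side");s=ctrl.sense();T=s["tool_pos"]
print(proj(im,T),proj(im,[.5687,.0732,.084]))
for c,st in blobs(im,(5,120,100),(18,255,255),5)[0]: print(c,st)
cv2.imwrite("pics/s4z.png",cv2.resize(im["bgr"][150:270,260:400],None,fx=5,fy=5,interpolation=cv2.INTER_CUBIC))
im=snap("wrist"); print(proj(im,T),proj(im,T+[0,0,-.014]))
for c,st in blobs(im,(8,150,150),(20,255,255))[0]: print(c,onz(im,*c,.084))
E
```

```text
[335.45534211 215.39552155] [335.32863228 210.01426211]
[491.7  70.4] [490  69   5   4   7]
[505.8  78. ] [503  76   7   4   9]
[513.5  82. ] [511  80   6   5   8]
[527.2  88.9] [525  88   5   3   8]
[532.7  92.2] [531  90   5   5   6]
[539.  95.] [537  93   5   5   9]
[553.1 102.9] [551 102   5   3   8]
[472.4 184.4] [ 422  154   97   65 2075]
[147.5 181.4] [143 179  10   6  37]
[289.5 184.5] [286 182   9   6  33]
[181.8 209. ] [180 208   4   3  10]
[619.8 294.6] [ 588  254   52   87 1561]
[316.56981293 297.58533638] [316.67821693 285.1165492 ]
[313.9 316.7] [0.56832357 0.07302008 0.084     ]
```

View pics/s4z.png

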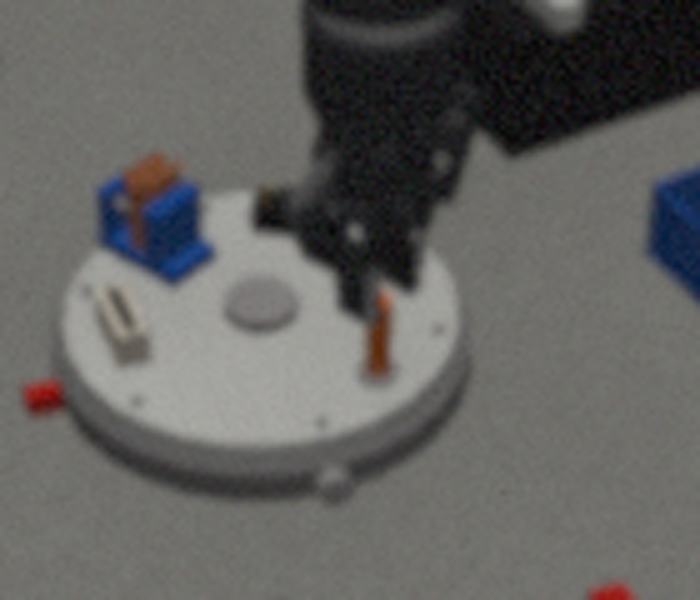

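```bash
python3 -m handwheel '[0.045,0,0,0,0,0,0.2, 0.045,0,0,0,0,0,0.2, 0.045,0,0,0,0,0,0.2]' 20
python3 -m handwheel '[0,0.028,-0.001,-0.033,0,0,0.2, 0,0.056,-0.003,-0.067,0,0,0.2, 0,0.083,-0.007,-0.1,0,0,0.2, 0,0.111,-0.012,-0.133,0,0,0.2, 0,0.138,-0.018,-0.167,0,0,0.2, 0,0.165,-0.026,-0.2,0,0,0.2, 0,0.191,-0.035,-0.233,0,0,0.2, 0,0.217,-0.046,-0.267,0,0,0.2, 0,0.242,-0.058,-0.3,0,0,0.2, 0,0.267,-0.071,-0.333,0,0,0.2]'; python3 - <<'E'
from h import *
s=ctrl.sense();print(s["qpos"].round(2))
im=snap("wrist","w5")
E
```

```text
time_s: 3.1
tool_pos: [0.5681, 0.0736, 0.0574]
tool_rot: [0.578, 0.406, 0.579, -0.407]
contact_force: [0.2, 0.2, 0.3]
grip_width: 0.017
time_s: 3.93
tool_pos: [0.6021, 0.0972, 0.0576]
tool_rot: [0.664, 0.242, 0.665, -0.243]
contact_force: [-1.0, -0.2, -0.3]
grip_width: 0.0169
[-0.05  0.17 -0.12  1.28 -0.    0.65]
```

View pics/w5.png

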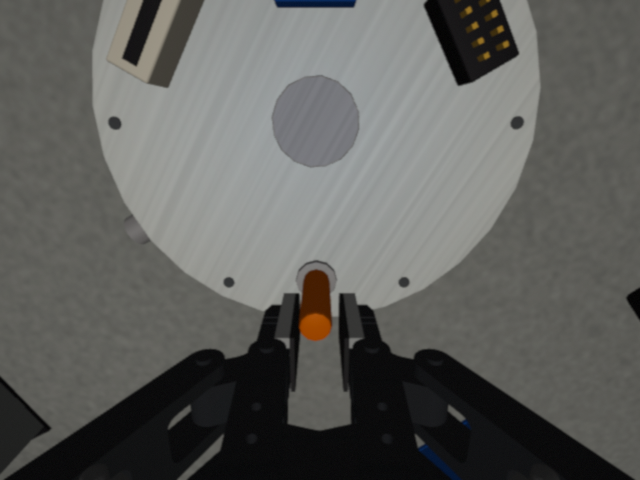

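```bash
python3 -m handwheel '[0,0.028,-0.001,-0.033,0,0,0.2, 0,0.056,-0.003,-0.067,0,0,0.2, 0,0.083,-0.007,-0.1,0,0,0.2, 0,0.111,-0.012,-0.133,0,0,0.2, 0,0.138,-0.018,-0.167,0,0,0.2, 0,0.165,-0.026,-0.2,0,0,0.2, 0,0.191,-0.035,-0.233,0,0,0.2, 0,0.217,-0.046,-0.267,0,0,0.2, 0,0.242,-0.058,-0.3,0,0,0.2, 0,0.267,-0.071,-0.333,0,0,0.2]';python3 -m handwheel '[0,0,0,0,0,0,0.35,0,0,0,0,0,0,0.4,0,0,0,0,0,0,0.4,0,0,0,0,0,0,0.4]'; python3 - <<'E'
from h import *
im=snap("wrist","w6")
E
```

```text
time_s: 4.82
tool_pos: [0.6204, 0.1347, 0.058]
tool_rot: [0.704, 0.063, 0.704, -0.063]
contact_force: [-0.0, -0.3, -0.1]
grip_width: 0.0171
time_s: 5.15
tool_pos: [0.6203, 0.1343, 0.058]
tool_rot: [0.704, 0.064, 0.704, -0.064]
contact_force: [0.1, 1.0, 0.7]
grip_width: 0.0343
```

View pics/w6.png

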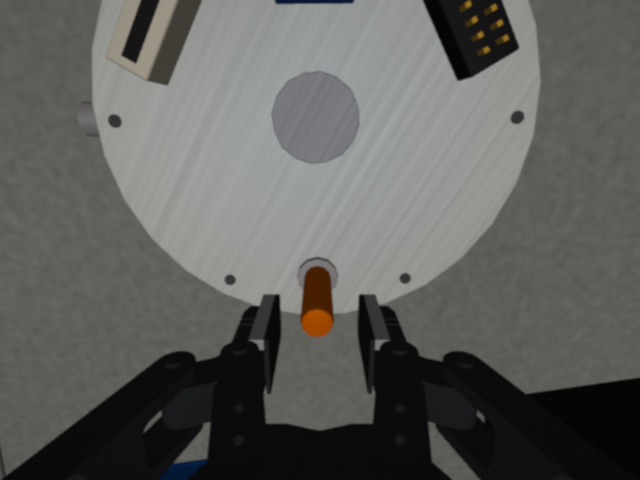

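```bash
python3 -m handwheel '[-0.2,0,0,0,0,0,0.4,-0.4,0,0,0,0,0,0.5,-0.6,0,0,0,0,0,0.7,-0.8,0,-0.1,0,0,0,1,-0.95,0,-0.3,0,0,0,1,-1,0,-0.5,0,0,0,1,-1,0,-0.6,0,0,0,1,-1,0,-0.6,0,0,0,1,-1,0,-0.6,0,0,0,1]'; python3 - <<'E'
from h import *
im=snap("wrist","w7")
im=snap("scene","c7");cv2.imwrite(f"pics/c7z.png",cv2.resize(im["bgr"][140:360,180:460],None,fx=2.7,fy=2.7,interpolation=cv2.INTER_CUBIC))
E
```

```text
time_s: 5.95
tool_pos: [0.5318, 0.1506, 0.2086]
tool_rot: [0.705, 0.063, 0.704, -0.063]
contact_force: [0.1, -0.4, 0.2]
grip_width: 0.0857
```

View pics/w7.png

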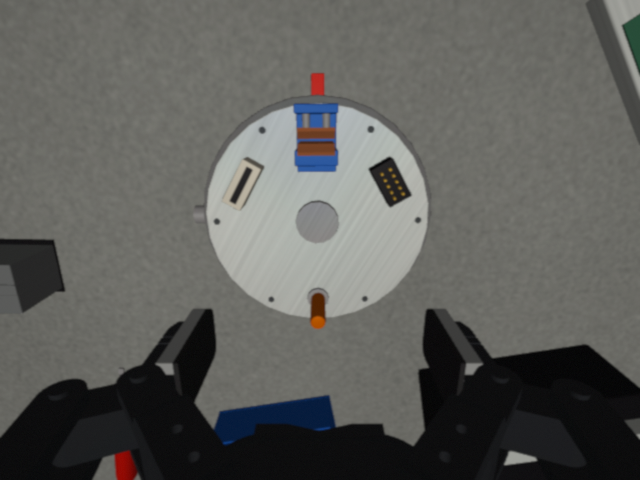

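View pics/c7z.png

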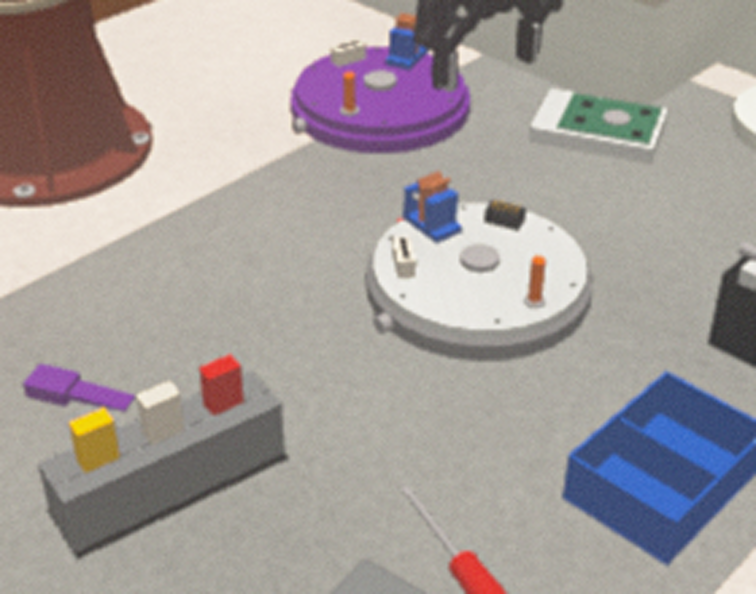

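```bash
python3 - <<'E'
from h import *
im=snap("wrist")
b=im["bgr"]
cv2.imwrite("pics/w7z.png",cv2.resize(b[90:180,270:365],None,fx=6,fy=6,interpolation=cv2.INTER_CUBIC))
cs,l=blobs(im,(2,80,40),(14,220,200),20)
for c,s in cs:
    if s[1]<200: print(c,s,onz(im,*c,.092).round(4))
hub=onz(im,317.5,221.5,.035);print("hub",hub)
for c,s in blobs(im,(8,150,150),(20,255,255))[0]: p=onz(im,*c,.084);print("post",c,p)
for c,s in blobs(im,(0,150,100),(6,255,255))[0]: print("ptr",c,onz(im,*c,.03))
for r in range(100,175,2): print(r,b[r,310:326].mean(0).round().tolist(),end=' ')
E
```

```text
[317.7  80.5] [311  72  14  23  66] [0.4275 0.1697 0.092 ]
[315.4 131.9] [297 127  38  11 364] [0.4608 0.1619 0.092 ]
[315.7 147.8] [298 142  37  13 453] [0.4718 0.16   0.092 ]
hub [0.54226246 0.14824106 0.035     ]
post [317.8 322.5] [0.62017683 0.13442546 0.084     ]
ptr [317.5  83.3] [0.4234954  0.16999083 0.03      ]
ptr [123.5 466. ] [ 0.80648592 -0.14234584  0.03      ]
100 [96.0, 97.0, 96.0] 102 [108.0, 94.0, 89.0] 104 [152.0, 85.0, 44.0] 106 [159.0, 90.0, 46.0] 108 [159.0, 90.0, 47.0] 110 [158.0, 90.0, 46.0] 112 [118.0, 64.0, 34.0] 114 [140.0, 89.0, 58.0] 116 [148.0, 94.0, 61.0] 118 [148.0, 94.0, 61.0] 120 [148.0, 94.0, 61.0] 122 [148.0, 94.0, 61.0] 124 [148.0, 94.0, 62.0] 126 [131.0, 90.0, 84.0] 128 [50.0, 75.0, 128.0] 130 [39.0, 69.0, 121.0] 132 [34.0, 60.0, 105.0] 134 [34.0, 60.0, 106.0] 136 [40.0, 62.0, 107.0] 138 [112.0, 78.0, 80.0] 140 [118.0, 73.0, 56.0] 142 [27.0, 44.0, 76.0] 144 [36.0, 62.0, 109.0] 146 [36.0, 64.0, 111.0] 148 [36.0, 63.0, 110.0] 150 [36.0, 63.0, 110.0] 152 [41.0, 71.0, 123.0] 154 [78.0, 77.0, 116.0] 156 [152.0, 89.0, 54.0] 158 [159.0, 90.0, 46.0] 160 [158.0, 89.0, 45.0] 162 [157.0, 88.0, 45.0] 164 [149.0, 82.0, 40.0] 166 [152.0, 84.0, 42.0] 168 [158.0, 89.0, 45.0] 170 [153.0, 93.0, 59.0] 172 [168.0, 166.0, 158.0] 174 [176.0, 179.0, 172.0]
```

View pics/w7z.png

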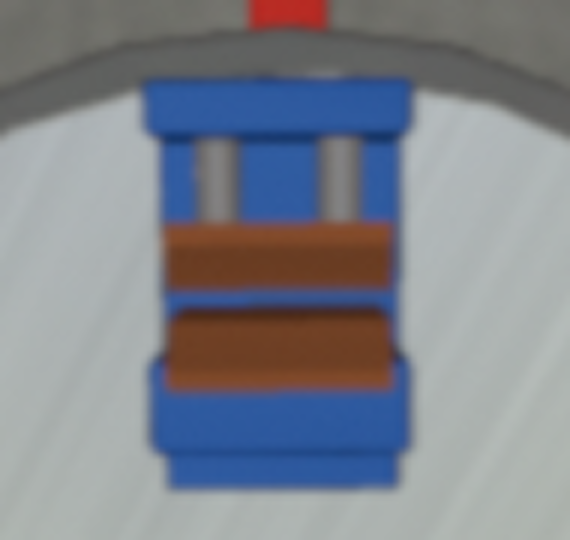

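```bash
python3 -m handwheel '[0,-0.1,0.04,0.075,0,0,1,0,-0.2,0.08,0.15,0,0,1,0,-0.3,0.12,0.225,0,0,1,0,-0.4,0.16,0.3,0,0,1,0,-0.5,0.2,0.375,0,0,1,0,-0.6,0.25,0.45,0,0,1,0,-0.7,0.3,0.525,0,0,1,0,-0.8,0.35,0.6,0,0,1,0,-0.9,0.4,0.675,0,0,1,0,-1,0.43,0.75,0,0,1]'; cat > to.py <<'E'
from h import *
import sys
# target x y z azimuth(tool y, deg), prints shift/turn in units from measured pose
x,y,z,az=map(float,sys.argv[1:5])
s=ctrl.sense();M=q2R(s["tool_rot"])
d=M.T@(np.array([x,y,z])-s["tool_pos"])
a=np.radians(az); Y=np.array([np.cos(a),np.sin(a),0]);X=np.array([0,0,-1.]);Z=np.cross(X,Y)
rv=R.from_matrix(M.T@np.column_stack([X,Y,Z])).as_rotvec()
print(s["time_s"],s["tool_pos"].round(4),"tilt/az",np.degrees(np.arctan2(M[1,1],M[0,1])).round(2),"q",s["qpos"].round(2),"F",s["contact_force"].round(1))
print("shift",(d/.15).round(3),"turn",(rv/(np.pi/2)).round(3))
E
python3 to.py .5195 -.2849 .2 -11.2
```

```text
time_s: 6.93
tool_pos: [0.5693, -0.0099, 0.2072]
tool_rot: [0.549, 0.446, 0.549, -0.446]
contact_force: [-0.2, -0.2, 0.4]
grip_width: 0.085
6.9333 [ 0.5693 -0.0099  0.2072] tilt/az 11.86 q [-0.25  0.01 -0.02  1.54 -0.    1.12] F [-0.2 -0.2  0.4]
shift [ 0.048 -0.701  1.726] turn [ 0.256 -0.     0.   ]
```

```bash
python3 -m handwheel '[0,-0.1,0.2,0.07,0,0,1,0,-0.2,0.4,0.14,0,0,1,0,-0.3,0.6,0.21,0,0,1,0,-0.35,0.8,0.25,0,0,1,0,-0.4,0.9,0.25,0,0,1,0,-0.4,1,0.25,0,0,1,0,-0.4,1,0.25,0,0,1,0,-0.4,1,0.25,0,0,1]'; python3 to.py .5195 -.2849 .2 -11.2;  python3 - <<'E'
from h import *
im=snap("wrist","w8")
for nm,lo,hi in [("yel top",(20,150,170),(32,255,255)),("red top",(0,150,160),(6,255,255))]:
    B,l=blobs(im,lo,hi)
    for c,s in B:
        m=(l==l[int(c[1]),int(c[0])]).astype(np.uint8)
        r=cv2.minAreaRect(cv2.findNonZero(m)); bx=cv2.boxPoints(r)
        print(nm,c,s[4],onz(im,*c,.102).round(4),[onz(im,*p,.102)[:2].round(4).tolist() for p in bx])
E
```

```text
time_s: 7.6
tool_pos: [0.542, -0.1682, 0.2075]
tool_rot: [-0.453, -0.543, -0.453, 0.543]
contact_force: [0.2, -0.7, 0.2]
grip_width: 0.0855
7.6 [ 0.542  -0.1682  0.2075] tilt/az -10.3 q [-0.53  0.   -0.02  1.54  0.    1.22] F [ 0.2 -0.7  0.2]
shift [ 0.05  -0.009  0.792] turn [ 0.01 -0.    0.  ]
yel top [316.9 365.6] 522 [ 0.5196 -0.2848  0.102 ] [[0.5146, -0.2699], [0.5297, -0.2726], [0.5249, -0.2999], [0.5094, -0.2971]]
yel top [245.8 427.2] 73 [ 0.443  -0.3393  0.102 ] [[0.4325, -0.3432], [0.4492, -0.3285], [0.4527, -0.3349], [0.436, -0.3498]]
red top [593.8 136.6] 860 [ 0.7445 -0.1325  0.102 ] [[0.7152, -0.1266], [0.7161, -0.1198], [0.7759, -0.1391], [0.7756, -0.1462]]
red top [318.7 244.3] 694 [ 0.541  -0.1763  0.102 ] [[0.5361, -0.1622], [0.551, -0.1649], [0.5464, -0.1913], [0.531, -0.1885]]
```

View pics/w8.png

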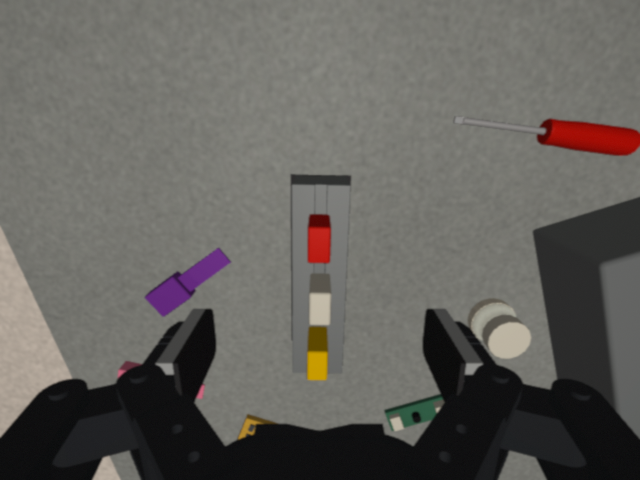

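```bash
python3 -m handwheel '[0,0,0.25,0.008,0,0,1,0,-0.005,0.5,0.008,0,0,1,0.1,-0.005,0.7,0.008,0,0,0.8,0.3,-0.005,0.79,0.008,0,0,0.6,0.4,-0.005,0.79,0.008,0,0,0.6,0.4,-0.005,0.79,0.008,0,0,0.6,0.4,-0.005,0.79,0.008,0,0,0.6]'; python3 to.py .5195 -.2849 .08 -11.2;  python3 - <<'E'
from h import *
im=snap("wrist","w9")
E
```

```text
time_s: 8.23
tool_pos: [0.5198, -0.2828, 0.1476]
tool_rot: [0.45, 0.545, 0.451, -0.545]
contact_force: [0.7, 0.2, 0.9]
grip_width: 0.0512
8.2333 [ 0.5198 -0.2828  0.1476] tilt/az -10.91 q [-0.72  0.08 -0.06  1.44  0.    1.04] F [0.7 0.2 0.9]
shift [0.451 0.001 0.014] turn [ 0.003 -0.001  0.001]
```

View pics/w9.png

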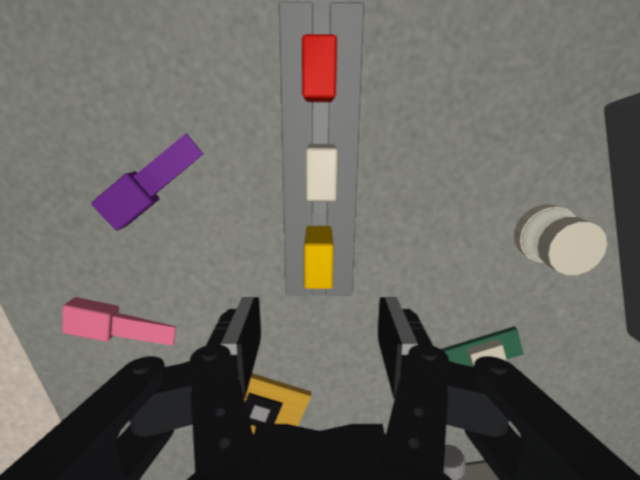

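```bash
python3 -m handwheel '[0.15,0,0.014,0,0,0,0.6,0.3,0,0.014,0,0,0,0.6,0.42,0,0.014,0,0,0,0.6,0.45,0,0.014,0,0,0,0.6,0.45,0,0.014,0,0,0,0.6,0.45,0,0.014,0,0,0,0.3,0.45,0,0.014,0,0,0,0.15,0.45,0,0.014,0,0,0,0.1,0.45,0,0.014,0,0,0,0.1]' 50;python3 -m handwheel '[0,0,0,0,0,0,0.1,0,0,0,0,0,0,0.1,0,0,0,0,0,0,0.1]';   python3 - <<'E'
from h import *
im=snap("wrist","w10"); im=snap("side")
cv2.imwrite("pics/s10.png",cv2.resize(im["bgr"][220:400,300:520],None,fx=3,fy=3,interpolation=cv2.INTER_CUBIC))
E
```

```text
time_s: 9.03
tool_pos: [0.5204, -0.287, 0.0827]
tool_rot: [0.451, 0.546, 0.449, -0.545]
contact_force: [-1.3, 1.8, 6.1]
grip_width: 0.0159
time_s: 9.28
tool_pos: [0.5204, -0.287, 0.0827]
tool_rot: [0.451, 0.546, 0.449, -0.545]
contact_force: [-1.6, 1.4, 5.9]
grip_width: 0.0162
```

View pics/w10.png

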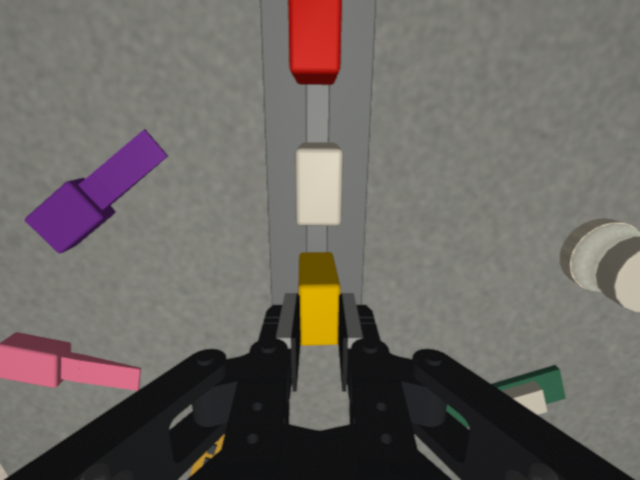

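View pics/s10.png

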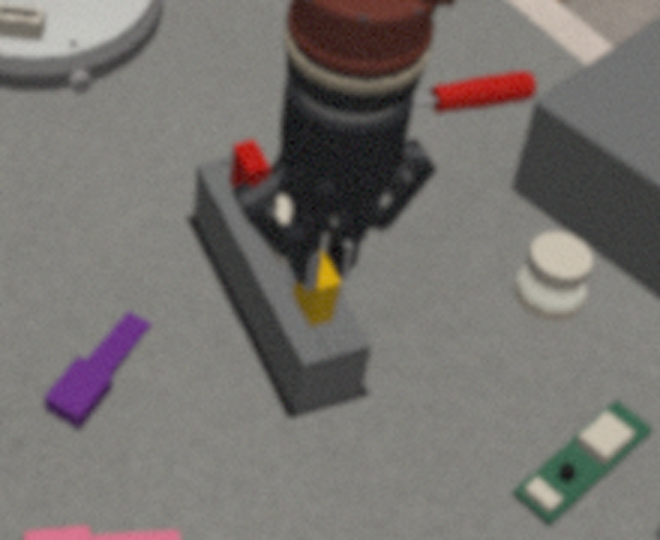

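```bash
python3 -m handwheel '[-0.05,0,0,0,0,0,0.1,-0.15,0,0,0,0,0,0.1,-0.27,0,0,0,0,0,0.1,-0.4,0,0,0,0,0,0.1,-0.55,0,0,0,0,0,0.1,-0.7,0,0,0,0,0,0.1,-0.85,0,0,0,0,0,0.1,-0.95,0,0,0,0,0,0.1,-0.95,0,0,0,0,0,0.1]';   python3 to.py .467 .161 .22 -10.2; python3 - <<'E'
from h import *
im=snap("wrist","w11"); im=snap("side","s11")
E
```

```text
time_s: 10.13
tool_pos: [0.5207, -0.2875, 0.228]
tool_rot: [0.452, 0.546, 0.448, -0.545]
contact_force: [-0.3, -1.2, -1.7]
grip_width: 0.0159
10.1333 [ 0.5207 -0.2875  0.228 ] tilt/az -10.98 q [-0.72  0.08  0.09  1.57  0.    1.04] F [-0.3 -1.2 -1.7]
shift [ 0.039 -0.921 -2.867] turn [-0.009  0.002 -0.004]
```

View pics/s11.png

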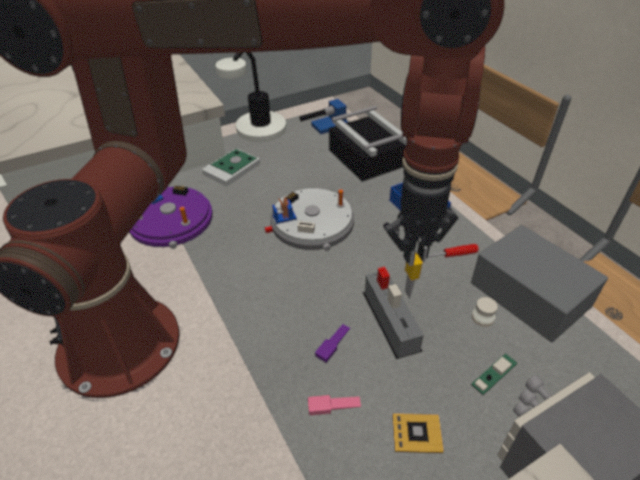

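View pics/w11.png

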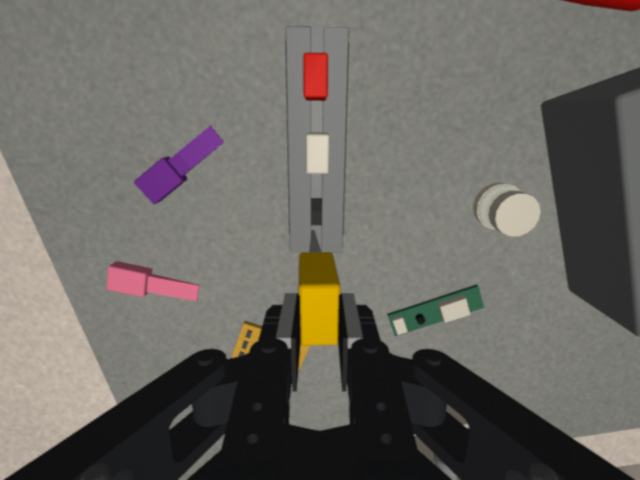

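```bash
python3 -m handwheel '[0,-0.02,-0.05,0,0,0,0.1,0,-0.05,-0.15,0,0,0,0.1,0,-0.08,-0.27,0,0,0,0.1,0,-0.12,-0.4,0,0,0,0.1,0,-0.16,-0.53,0,0,0,0.1,0,-0.2,-0.66,0,0,0,0.1,0,-0.24,-0.79,0,0,0,0.1,0,-0.27,-0.9,-0.005,0,0,0.1,0,-0.3,-1,-0.01,0,0,0.1]' >/dev/null;  python3 -m handwheel '[0,-0.04,-0.13,0,0,0,0.1,0,-0.08,-0.26,0,0,0,0.1,0,-0.12,-0.4,0,0,0,0.1,0,-0.16,-0.53,0,0,0,0.1,0,-0.2,-0.66,0,0,0,0.1,0,-0.24,-0.79,0,0,0,0.1,0,-0.27,-0.9,0,0,0,0.1,0,-0.3,-1,0,0,0,0.1,0,-0.3,-1,0,0,0,0.1]'; python3 to.py .467 .161 .22 -10.2; python3 - <<'E'
from h import *
im=snap("wrist","w12"); im=snap("side","s12")
E
```

```text
time_s: 11.73
tool_pos: [0.4844, 0.0278, 0.2218]
tool_rot: [-0.454, -0.541, -0.456, 0.542]
contact_force: [0.3, 0.9, -0.7]
grip_width: 0.0162
11.7333 [0.4844 0.0278 0.2218] tilt/az -9.94 q [-0.21 -0.24 -0.23  1.59  0.    1.53] F [ 0.3  0.9 -0.7]
shift [ 0.013 -0.267 -0.855] turn [ 0.003 -0.001  0.001]
```

View pics/w12.png

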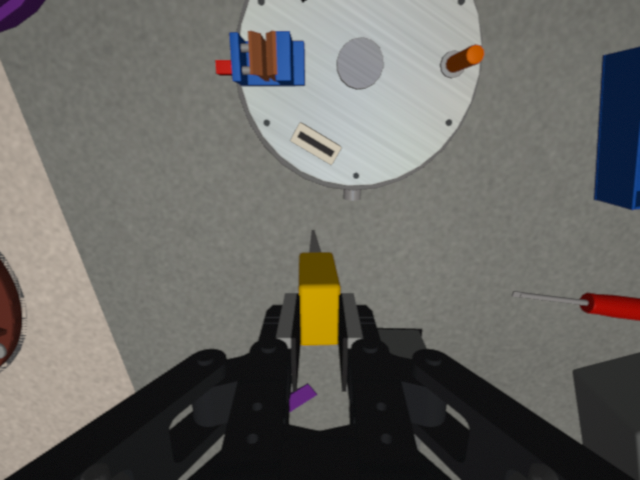

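```bash
python3 - <<'E'
from h import *
im=snap("wrist")
s=ctrl.sense();T=s["tool_pos"];b=im["bgr"]
print("tip proj",proj(im,T-[0,0,.0787]), "top",proj(im,T+[0,0,.0193]))
cv2.imwrite("pics/w12z.png",cv2.resize(b[20:100,215:320],None,fx=7,fy=7,interpolation=cv2.INTER_CUBIC))
cv2.imwrite("pics/w12t.png",cv2.resize(b[220:350,280:360],None,fx=4,fy=4,interpolation=cv2.INTER_CUBIC))
E
```

```text
tip proj [318.62174807 246.34309377] top [318.25158485 320.51896803]
```

View pics/w12z.png

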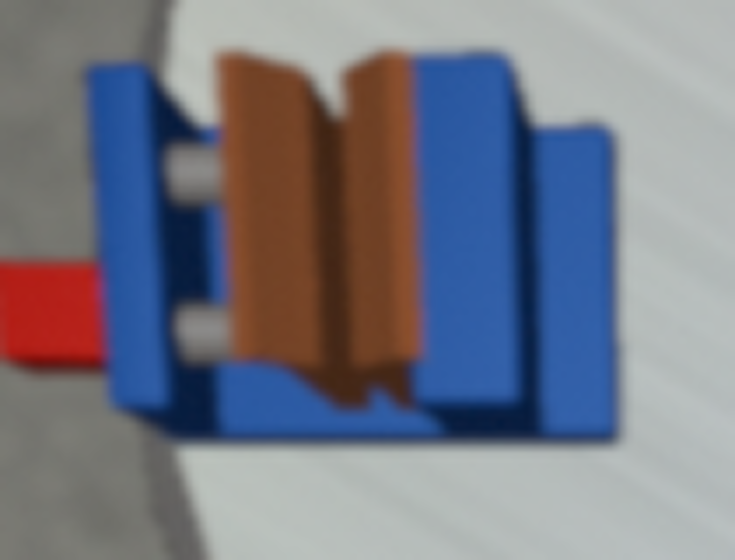

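View pics/w12t.png

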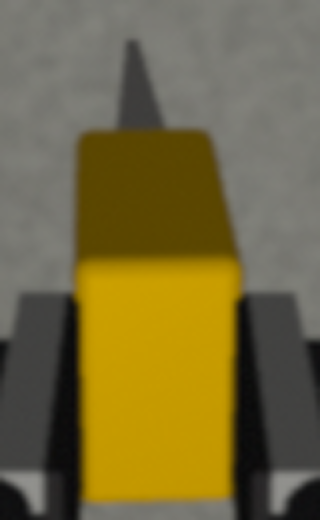

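```bash
python3 - <<'E'
from h import *
s=ctrl.sense();T=s["tool_pos"];print(q2R(s["tool_rot"]).round(4))
for n in ["side","scene"]:
    im=snap(n); b=im["bgr"].copy()
    a=proj(im,T+[0,0,.0193]);c=proj(im,T-[0,0,.0787]); print(n,a,c)
    u=int(c[0]);v=int(c[1])
    crop=cv2.resize(b[v-60:v+30,u-45:u+45],None,fx=6,fy=6,interpolation=cv2.INTER_CUBIC)
    f=lambda p:tuple(int(x) for x in ((p-[u-45,v-60])*6+3))
    cv2.line(crop,f(a),f(c),(255,0,255),1)
    cv2.imwrite(f"pics/{n}12z.png",crop)
E
```

```text
[[-1.100e-03  9.847e-01 -1.745e-01]
 [ 0.000e+00 -1.745e-01 -9.847e-01]
 [-1.000e+00 -1.100e-03  2.000e-04]]
side [313.80895383 177.95584645] [314.77041583 212.933635  ]
scene [309.80353793 175.34328057] [310.26949299 211.32361509]
```

View pics/side12z.png

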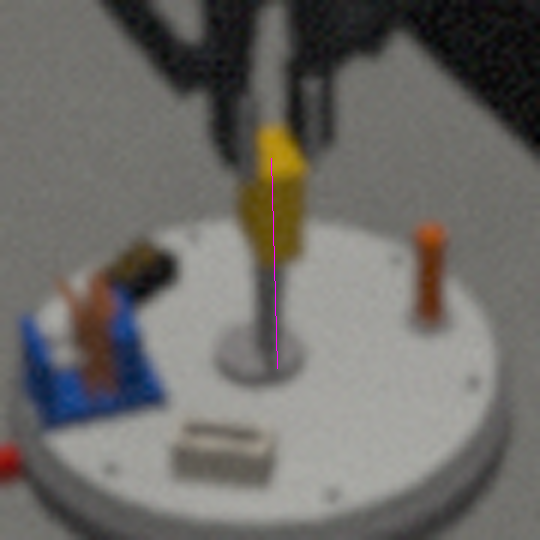

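View pics/scene12z.png

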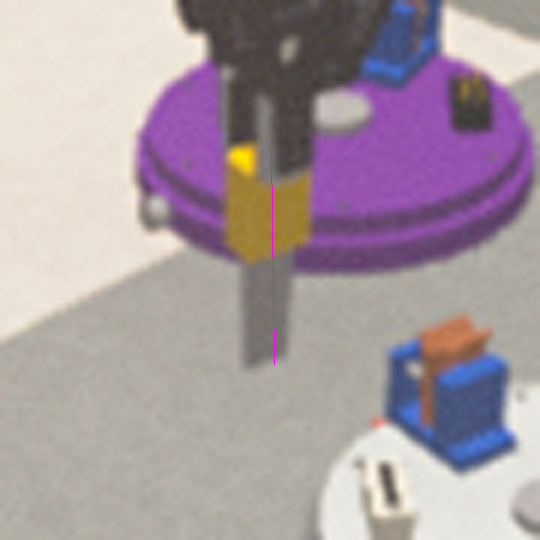

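```bash
python3 - <<'E'
from h import *
im=snap("wrist")
f=lambda x,y,z:onz(im,215+x/7,20+y/7,z)
for r in [(230,100,413,100),(230,205,416,205),(236,355,422,355)]:
    a=f(r[0],r[1],.092);b=f(r[2],r[3],.092);d=b-a;print(((a+b)/2).round(4),np.hypot(*d[:2]).round(4),np.degrees(np.arctan2(d[1],d[0])).round(1))
# plate edge direction
a=f(221,55,.092);b=f(236,355,.092);d=a-b;print("L edge",np.degrees(np.arctan2(d[1],d[0])),np.hypot(*d[:2]))
a=f(411,55,.092);b=f(420,355,.092);d=a-b;print("R edge",np.degrees(np.arctan2(d[1],d[0])),np.hypot(*d[:2]))
E
python3 -m handwheel '[0,-0.05,-0.1,0.003,0,0.01,0.1,0,-0.1,-0.25,0.003,0,0.02,0.1,0,-0.18,-0.45,0.003,0,0.03,0.1,0,-0.25,-0.65,0.003,0,0.03,0.1,0,-0.265,-0.8,0.003,0,0.03,0.1,0,-0.265,-0.85,0.003,0,0.03,0.1,0,-0.265,-0.85,0.003,0,0.03,0.1,0,-0.265,-0.85,0.003,0,0.03,0.1]'
python3 - <<'E'
from h import *
s=ctrl.sense();T=s["tool_pos"];M=q2R(s["tool_rot"]);print(M.round(3).tolist())
im=snap("wrist");b=im["bgr"]
cv2.imwrite("pics/w13.png",b)
cv2.imwrite("pics/w13t.png",cv2.resize(b[200:350,270:370],None,fx=4,fy=4,interpolation=cv2.INTER_CUBIC))
for n in ["side","scene"]:
    im=snap(n); b=im["bgr"].copy()
    a=proj(im,T+[0,0,.0193]);c=proj(im,T-[0,0,.0787]); print(n,a,c)
    u=int(c[0]);v=int(c[1])
    crop=cv2.resize(b[v-60:v+30,u-45:u+45],None,fx=6,fy=6,interpolation=cv2.INTER_CUBIC)
    cv2.imwrite(f"pics/{n}13z.png",crop)
E
```

```text
[0.4705 0.1693 0.092 ] 0.0185 -10.1
[0.4685 0.16   0.092 ] 0.019 -10.1
[0.4659 0.1463 0.092 ] 0.0193 -10.1
L edge 79.5356132659372 0.027456795884746615
R edge 79.57851990150893 0.02745641412804591
time_s: 12.7
tool_pos: [0.4691, 0.1568, 0.2228]
tool_rot: [0.466, 0.553, 0.44, -0.532]
contact_force: [0.0, 0.4, -0.3]
grip_width: 0.0161
[[0.046, 0.983, -0.18], [-0.009, -0.179, -0.984], [-0.999, 0.047, 0.0]]
side [280.47554078 150.95136281] [283.17770089 185.1488644 ]
scene [342.81352919 154.63642292] [341.59872363 189.02812217]
```

View pics/w13t.png

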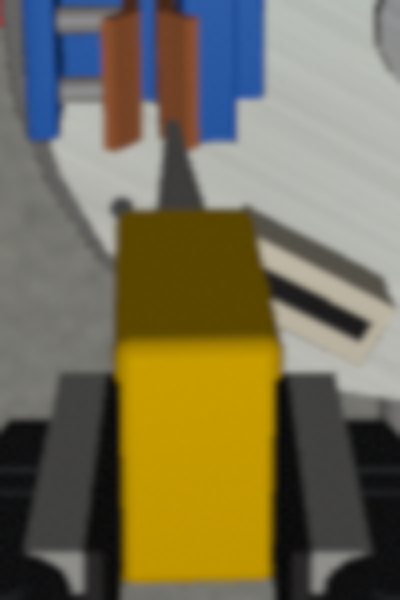

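View pics/side13z.png

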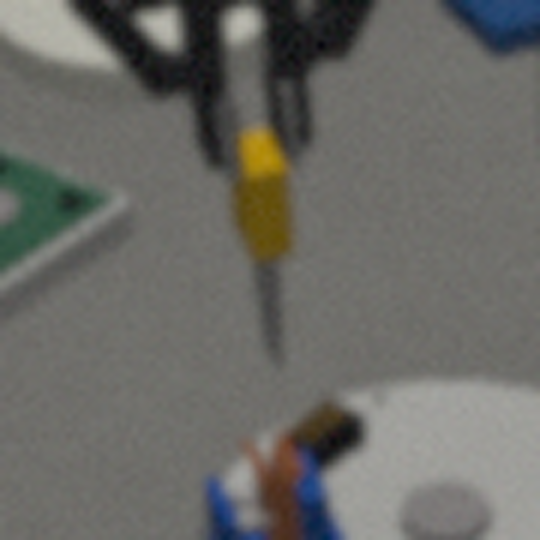

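View pics/scene13z.png

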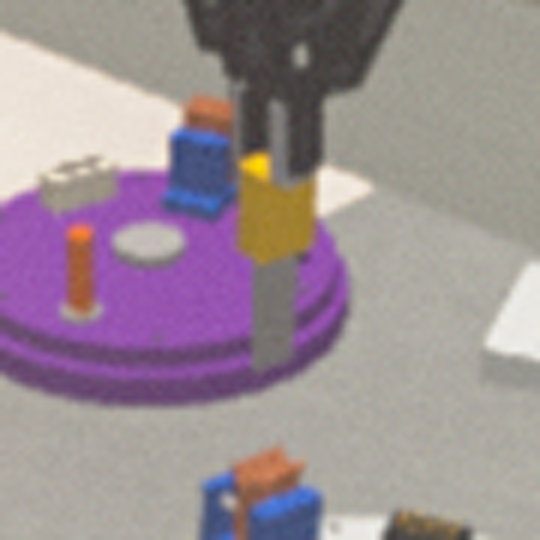

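```bash
python3 - <<'E'
from h import *
im=snap("wrist");s=ctrl.sense();T=s["tool_pos"];M=q2R(s["tool_rot"])
ex=np.array([.9845,-.1754,0]);ey=np.array([.1754,.9845,0])
t=onz(im,313.75,230.5,T[2]-.0787); print("tip front",t, "rad",t@ex,"tan",t@ey, "by kin",(T+M[:,0]*.0787)@ex)
for n,px in [("side",(283.18-45+278.5/6,185-60+364/6)),("scene",(341-45+273/6,189-60+366/6))]:
    i2=snap(n);p=onz(i2,*px,T[2]-.0787);print(n,p,p@ex,p@ey)
s2=np.array([.4672,.1613,0]);print("gap",s2@ex,s2@ey,"tcp",T@ex,T@ey)
E
python3 to.py .467 .1613 .22 -10.1
```

```text
tip front [0.47203386 0.16680134 0.1442939 ] rad 0.43546037935339443 tan 0.24701065608992295 by kin 0.4382277629406541
side [0.47108633 0.15298204 0.1442939 ] 0.43695144049837353 0.2332393590551441
scene [0.47244425 0.15270831 0.1442939 ] 0.4383363294339105 0.2332080545530768
gap 0.43166638 0.24074673 tcp 0.434521084001555 0.23623801034058167
13.0 [0.4692 0.1567 0.2231] tilt/az -10.43 q [ 0.06 -0.28 -0.25  1.55 -0.01  1.82] F [-0.   0.1 -0.6]
shift [ 0.019 -0.021 -0.028] turn [-0.004  0.    -0.03 ]
```

```bash
python3 -m handwheel '[0,-0.027,-0.033,0.003,0,0,0.1,0.1,-0.032,-0.033,0.003,0,0,0.1,0.2,-0.037,-0.033,0.003,0,0,0.1,0.3,-0.041,-0.033,0.003,0,0,0.1,0.3,-0.041,-0.033,0.003,0,0,0.1,0.3,-0.041,-0.033,0.003,0,0,0.1]'
python3 - <<'E'
from h import *
s=ctrl.sense();T=s["tool_pos"];M=q2R(s["tool_rot"]);print(M.round(3).tolist())
im=snap("wrist");b=im["bgr"]
cv2.imwrite("pics/w14t.png",cv2.resize(b[200:350,270:370],None,fx=4,fy=4,interpolation=cv2.INTER_CUBIC))
for n in ["side","scene"]:
    im=snap(n); b=im["bgr"].copy()
    c=proj(im,T-[0,0,.0787]); print(n,c)
    u=int(c[0]);v=int(c[1])
    crop=cv2.resize(b[v-45:v+30,u-45:u+45],None,fx=8,fy=8,interpolation=cv2.INTER_CUBIC)
    cv2.imwrite(f"pics/{n}14z.png",crop)
E
```

```text
time_s: 13.5
tool_pos: [0.4653, 0.1632, 0.1775]
tool_rot: [0.464, 0.554, 0.439, -0.534]
contact_force: [-0.3, 1.0, -0.6]
grip_width: 0.0162
[[0.045, 0.982, -0.184], [-0.008, -0.184, -0.983], [-0.999, 0.046, -0.0]]
side [281.84631471 198.87648879]
scene [341.5903143  202.37830404]
```

View pics/w14t.png

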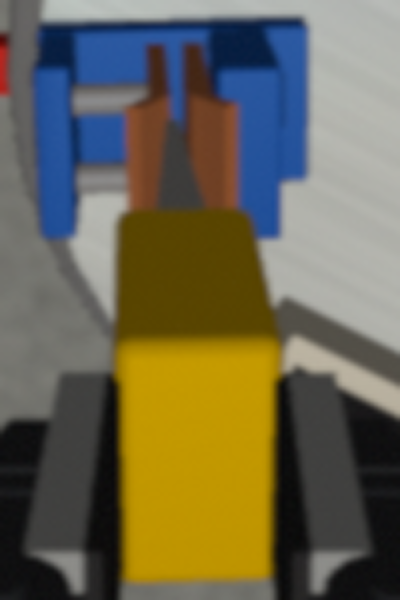

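View pics/side14z.png

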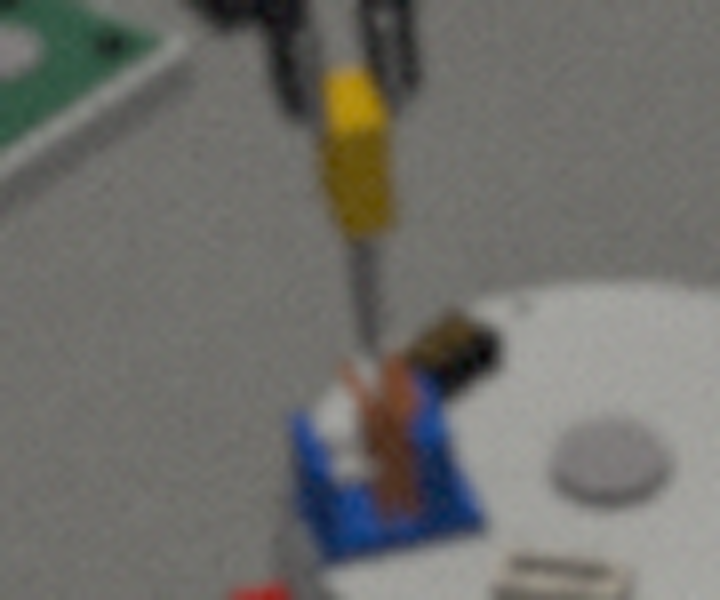

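View pics/scene14z.png

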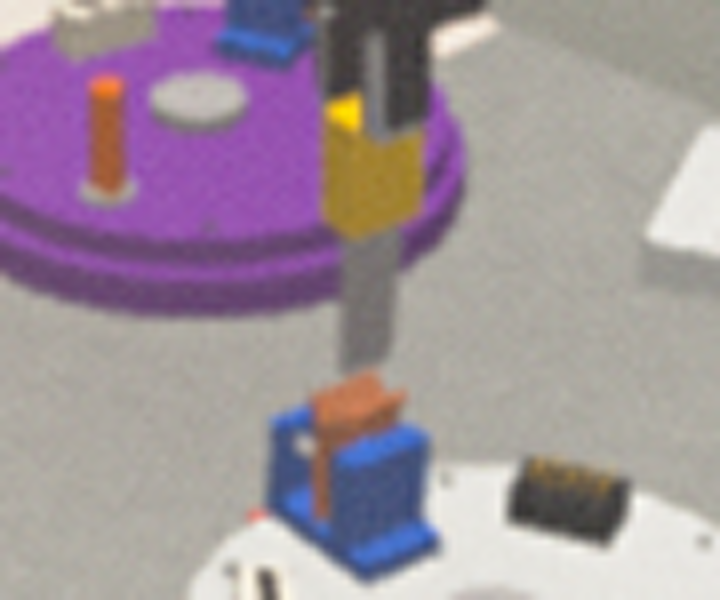

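```bash
python3 -m handwheel '[0.03,-0.001,0,0,0,0,0.1,0.07,-0.003,0,0,0,0,0.1,0.11,-0.005,0,0,0,0,0.1,0.15,-0.007,0,0,0,0,0.1,0.167,-0.008,0,0,0,0,0.1,0.167,-0.008,0,0,0,0,0.1,0.167,-0.008,0,0,0,0,0.1]'
python3 - <<'E'
from h import *
s=ctrl.sense();T=s["tool_pos"];print(s["wrist_torque"])
im=snap("wrist");b=im["bgr"]
cv2.imwrite("pics/w15t.png",cv2.resize(b[200:350,270:370],None,fx=4,fy=4,interpolation=cv2.INTER_CUBIC))
for n in ["side"]:
    im=snap(n); b=im["bgr"].copy()
    c=proj(im,T-[0,0,.0787]); print(n,c)
    u=int(c[0]);v=int(c[1])
    crop=cv2.resize(b[v-45:v+30,u-45:u+45],None,fx=8,fy=8,interpolation=cv2.INTER_CUBIC)
    cv2.imwrite(f"pics/{n}15z.png",crop)
E
```

```text
time_s: 14.23
tool_pos: [0.4657, 0.1631, 0.1525]
tool_rot: [0.464, 0.555, 0.439, -0.533]
contact_force: [0.7, -1.1, -0.2]
grip_width: 0.0165
[ 0.0437024  -0.03212562  0.04357808]
side [282.67547341 206.57244276]
```

View pics/w15t.png

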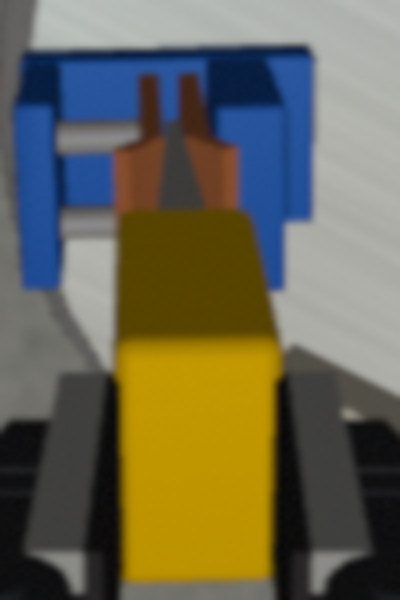

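View pics/side15z.png

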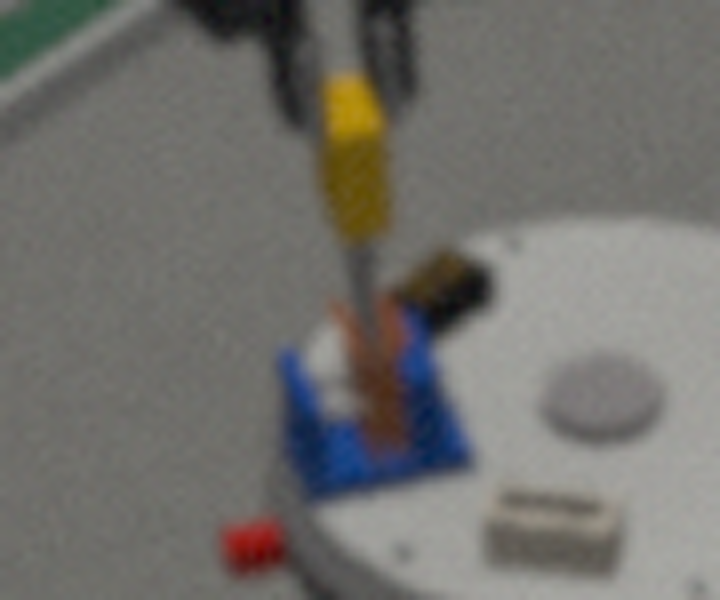

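```bash
python3 -m handwheel '[0.02,-0.001,0,0,0,0,0.1,0.04,-0.002,0,0,0,0,0.1,0.06,-0.003,0,0,0,0,0.1,0.06,-0.003,0,0,0,0,0.1,0.06,-0.003,0,0,0,0,0.1]'; python3 -m handwheel '[0.02,-0.001,0,0,0,0,0.1,0.04,-0.002,0,0,0,0,0.1,0.06,-0.003,0,0,0,0,0.1,0.06,-0.003,0,0,0,0,0.1,0.06,-0.003,0,0,0,0,0.1]'
python3 - <<'E'
from h import *
s=ctrl.sense();T=s["tool_pos"];print(s["wrist_torque"],s["contact_force"])
im=snap("wrist");b=im["bgr"]
cv2.imwrite("pics/w16t.png",cv2.resize(b[200:350,270:370],None,fx=4,fy=4,interpolation=cv2.INTER_CUBIC))
for n in ["side","scene"]:
    im=snap(n); b=im["bgr"].copy()
    a=proj(im,T);c=proj(im,T-[0,0,.0787]); print(n,a,c)
    u=int(c[0]);v=int(c[1])
    crop=cv2.resize(b[v-50:v+25,u-45:u+45],None,fx=8,fy=8,interpolation=cv2.INTER_CUBIC)
    cv2.imwrite(f"pics/{n}16z.png",crop)
E
```

```text
time_s: 14.75
tool_pos: [0.4657, 0.1632, 0.1435]
tool_rot: [0.464, 0.555, 0.439, -0.533]
contact_force: [-0.9, 0.2, -1.4]
grip_width: 0.0159
time_s: 15.17
tool_pos: [0.4662, 0.1632, 0.135]
tool_rot: [0.464, 0.555, 0.439, -0.533]
contact_force: [-0.1, 0.7, 4.7]
grip_width: 0.0159
[ 0.12009914 -0.0138446   0.01821622] [-0.12329272  0.70361477  4.72610613]
side [281.20750539 187.1618944 ] [283.24215557 211.79827335]
scene [342.26498891 190.77151079] [341.35618957 215.71327705]
```

View pics/w16t.png

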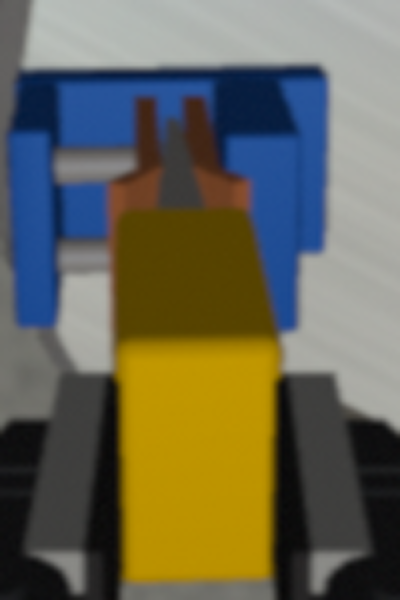

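View pics/side16z.png

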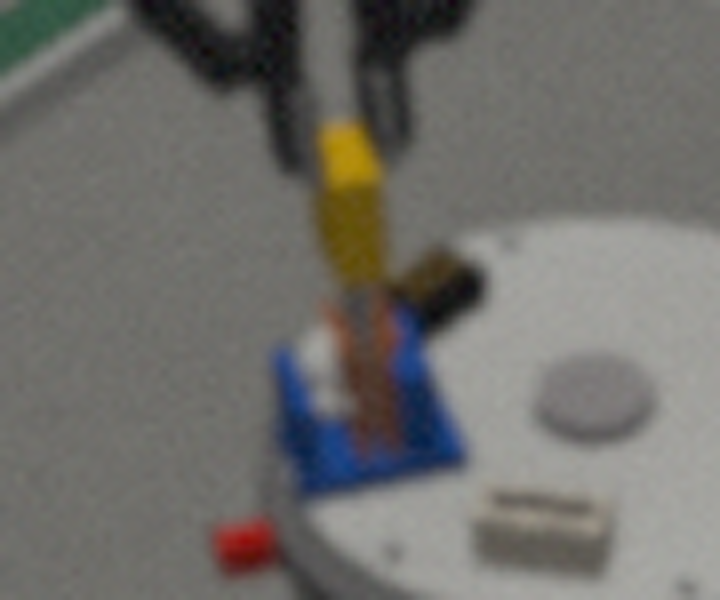

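View pics/scene16z.png

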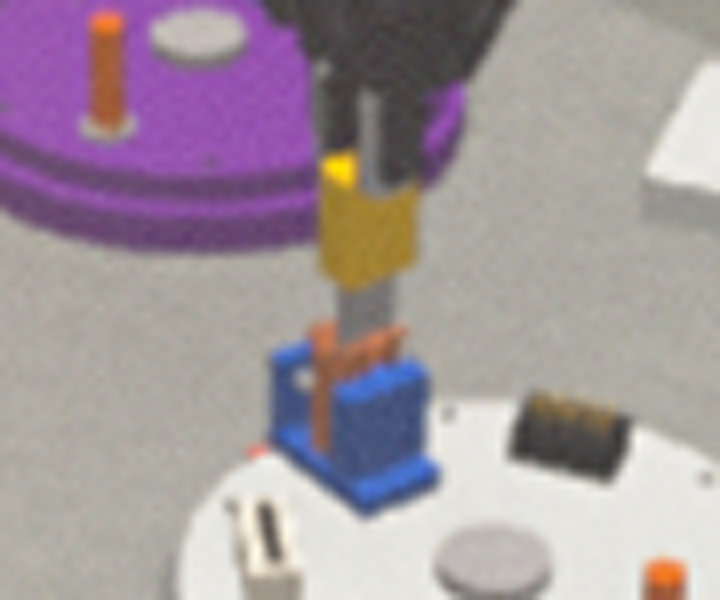

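```bash
for i in 1 2 3; do python3 -m handwheel '[0,0,0,0,0,0,0.1,0,0,0,0,0,0,0.1]' | grep -E "pos|force|width"; done
python3 - <<'E'
from h import *
snap("side","s17"); snap("scene","c17")
E
```

```text
tool_pos: [0.4661, 0.1632, 0.135]
contact_force: [-0.6, 0.5, 5.5]
grip_width: 0.016
tool_pos: [0.466, 0.1632, 0.135]
contact_force: [-0.6, 1.5, 4.9]
grip_width: 0.0164
tool_pos: [0.4661, 0.1632, 0.135]
contact_force: [0.0, 0.1, 5.5]
grip_width: 0.0164
```

View pics/c17.png

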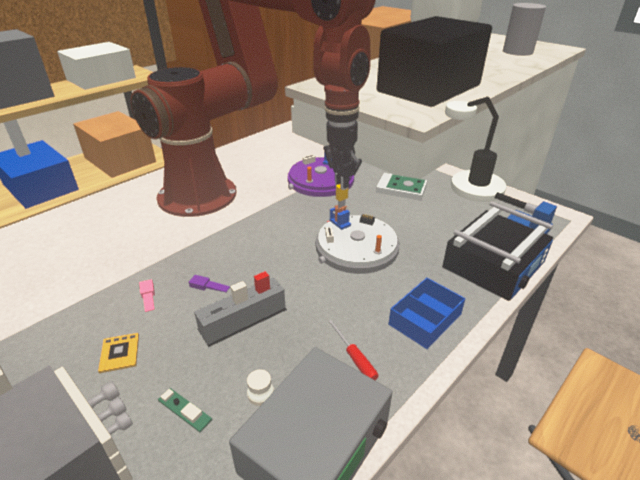

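The picture shows the blue socket at the pointer with the yellow feeler upright in it, around (341,200). The red and white feelers are still in the rack and the bystanders haven't moved. Force and position are steady, so I'm handing in.

```bash
python3 -c "
from plant import ctrl
print(ctrl.finish_job())"
```

```text
the job is handed in; nothing more can be done
None
```

I handed the job in at about 16 s: the table is one click on, and the yellow feeler is held upright and snug between the copper plates. The hand-in gave no verdict.

**What I did:**
- I turned the table 60° counter-clockwise by its orange post, with the jaws loosely around it. After I let go, the blue socket sat at the red pointer.
- I lifted the yellow feeler out of the rack. It sat about 2.7° tilted in the jaws, so I tilted the tool to bring it upright.
- I then slid the blade straight down between the plates.

**Last checks:**
- **Depth:** the tip is about 28 mm below the gap mouth, worked out from the tool height and not measured directly; I estimate ±1–2 mm.
- **Drag:** the upward force is steady at about 5–5.5 N with only small side forces, which fits a snug blade at that depth. I had no direct reading of how far the plates are spread.
- **Grip and uprightness:** the feeler had not slipped in the jaws, and the side view shows it vertical to within about 1°.
- **Everything else:** the red and white feelers and the loose items are where they started.

The cameras disagreed by about 3 mm on where the tip was across the gap before insertion. I centred on the wrist view, and the floating socket took up the rest.

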